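# Pull the red fuse cap of a stripped shop display

### The arm

A 6-joint arm with a two-finger parallel gripper is mounted at the origin on the work surface. World frame = base frame: x ahead of the robot, y to its left, z up, the work surface at z = 0. Lengths are in m, angles in rad, forces in N, time in s.
With the tool pointing down it reaches from about 0.35 to 0.875 m from the base axis. Payload 15.5 kg.
Tool frame: the origin (TCP) lies on the centre line of the jaws, within the pads' length; the fingertips stand 25 mm ahead of it and the grasp point (between the pads) lies 6 mm ahead of it; z points along the fingers, y is the line along which they close (so a half turn about z gives the same grasp; the last joint's range is limited). The gripper opens to 85 mm and grips with 20 to 120 N. Pads are 22 mm wide; open, the fingers measure 114 mm over their backs; the gripper's body (76 mm by 85 mm) begins 54 mm behind the grasp point. The pads swing forward as they close: fully open they stand 13 mm farther back than shut.
Start: joints at [-1.234, 0.494, 1.345, -0, 1.302, -0.096], TCP at [0.262, -0.567, 0.256] pointing down, gripper open.
Joint ranges: [-2.91, 2.91], [-0.82, 2.16], [0.22, 2.67], [-1.22, 4.37], [0.12, 2.79], [-3.08, 3.08]. Speed limits (rad/s): [1.89, 1.89, 2.57, 3.01, 3.01, 3.01].

### API

Orientations are given as a 3x3 rotation matrix whose columns are the frame's x, y, z axes.
In Python, from plant import bot, vision, spotter gives the robot as it stands.
- The arm moves only by the tool servo_tool, never from a script. Its argument "motion" is a list of rows, each an object of numbers: "dx", "dy", "dz": the shift along the tool's x, y, z in units of 1 m (1.0 is 1 m); "ax", "ay", "az": the turn, a rotation vector about the tool's x, y, z in units of 120 degrees (1.0 is 120 degrees); "claw": the opening, from 0 (shut) to 1 (fully open). A call has 1 to 5 rows; each row is the pose to reach, as a shift and turn from the pose commanded when the call began, along the tool's axes at that moment; what a row does not reach only later rows make up. A row lasts 1/12 s, in which the tool goes at most 41.7 mm and 7.16 degrees, less where a joint would pass 70% of its speed; a pose out of reach is approached as far as the arm can. A call with a number of a shift or a turn outside -1 to 1 is refused whole. A call with a gripper value outside its range is refused whole. The fingers move at their own pace and stop on an object; "grip_force" is the grip in N (left out, the last holds). Time passes only in rows, so rows that repeat a pose let the fingers close. It gives the time, the measured TCP pose, the force, the opening and the grip force at its end, in the units of the state.
- bot.read_state(): the state, without advancing time (a new reading comes with each control period).
- vision.camera(name): name is "scene" or "top" or "wrist"; returns a dict with "pixels" (400x640x3 uint8, blue, green, red), "fx", "fy", "cx", "cy" (pixels), "camera_from_world" (4x4, takes a point from world to camera coordinates). Camera axes: x right, y up, looking along -z (the intrinsics and any distortion apply to the point x, -y, -z); pixel columns grow to the right and rows downward; lengths in m; the calibration is good to about 2 mm. The wrist camera is an equidistant fisheye: a pixel r from the principal point sees the ray r / f radians off the axis. A picture is of the moment at which its call begins. There is no depth.
- bot.close_job(): hands the job in; it is judged then, once.
Trained networks look in a picture, given as the dict that the camera call returned (one of the last four; its "shot" number tells which), for a name from the list of things; names that differ only in an ending like _2 or _b are one class to them, and where a whole thing is asked for, a point or a joint stands for the part that bears it (a point fixed in the world has none). Each returns a list of dicts, best first, with "p" (0 to 1); they miss things now and then, are a little off and sometimes report something else, mostly with a low value. They report only what shows in the picture. A call takes as long as a camera call. They do not tell look-alikes from the thing itself.
- spotter.regions_of(picture, name): "mask" (400x640 bool, what is visible of it) and "rect" ([left, top, right, bottom] as shares, 0 to 1, of the picture: columns of its width, rows of its height, round what is visible of it).
- spotter.place_of(picture, name): "centre" ([column, row] as shares, 0 to 1, of the picture: columns of its width, rows of its height: a listed point, or the origin of a listed thing).
The state is a dict: "t": time; "joints": joint angles; "qvel": joint speeds; "joint_efforts": joint torques, N m; "tcp_pos": TCP position; "tcp_rot": TCP orientation; "contact_force": force on the tool from outside, world axes, zero at the start; "moment": the same for the moment, N m; "gripper_width": finger opening in m; "finger_force": force on a finger pad.
Only numpy, scipy, OpenCV 4.12 (cv2) and the standard library are available. Lean on these libraries where they do the work, as an engineer would, in place of code of your own. Each camera call takes 0.05 s, during which the arm holds its last target. There are 200 camera calls.

### The job

This shop display is being stripped, so its light circuit must be dead: take the red fuse cap out of its holder (press it down against its spring, turn it anticlockwise seen from above until it is free of its catch, lift it out) and stand it upright on its foot in the yellow tray. Leave the blue and black fuse caps locked in their holders, neither pressed nor knocked.

Things in the scene. Friction and masses are not known exactly. Their poses are not given: they have to be found in the camera images.
- red_cap: red ribbed cylinder, 40 mm dia., 60 tall, 0.1 kg; origin: centre of underside, 30 mm above the deck when locked, so its top is at 90; z up, white line on top = x. To free it: press 6 to 9 mm straight down (catch lets go at 5, bottom at 11; spring 6 N locked, 11 N at 8 mm), turn it anticlockwise 57 deg from its start while down (45 to 69 is free; a stop blocks more), lift. Play: 1 mm, 4 deg
- blue_cap: like the red cap but blue; leave it alone. Each cap sits in its own fixed round grey holder at any yaw: collar 72 mm dia., top face 46 mm above the deck (44 mm of cap stands clear for the grip), foot disc 88 mm. Three steel lugs on each cap, 28 mm from its axis, 4 to 10 mm above its underside, sit under the collar: white marks show where they lock, green marks where they come out
- black_cap: like the red cap but black, locked in its own holder of the same kind; leave it alone. Neighbouring caps stand at least 120 mm apart
- tray: fixed open yellow tray, outside 140 mm (its x) by 170 mm (its y), 30 mm high, walls and floor 4 mm thick; origin: centre of its underside, on the deck
There are look-alikes about, which are no part of the job. There is more than one size of the red_cap; the job needs the smallest.

How it is judged:
On the way, in this order (a step that is already met when the one before it is completed fails the run):
1. the red cap is pressed down at least 3.5 mm against its spring (height (world z) of red_cap below 0.0265 m), for 0.1 s.
2. the red cap is lifted clear of its holder (height (world z) of red_cap above 0.055 m), for 0.1 s.
At the end, for the whole second after the job is handed in: The red cap stands upright (within 10 degrees) and at rest on the tray's floor, its axis inside the tray (within 60 mm of the centre along the tray's x, 75 mm along its y); the blue and black caps are where they started (within 5 mm) (x of red_cap in the frame of tray between -0.06 and 0.06 m and y of red_cap in the frame of tray between -0.075 and 0.075 m and z of red_cap in the frame of tray below 0.012 m and angle between red_cap's own z axis and vertical below 0.17 rad and linear speed of red_cap below 0.02 m/s and distance of each of blue_cap, black_cap from where it was at the start of the episode below 0.005 m); the robot touches nothing.
It fails at once if the blue cap is pressed, freed or knocked (it moves more than 5 mm) (distance of blue_cap from where it was at the start of the episode above 0.005 m).
It fails at once if the black cap is pressed, freed or knocked (it moves more than 5 mm) (distance of black_cap from where it was at the start of the episode above 0.005 m).
It also fails if it takes over 43 s, if anything falls off the work surface, if the arm or the gripper's body presses on something with over 40 N, if the wrist force passes 120 N, or if a joint passes its speed limit or range.

## Working session

There is one attempt and no reset: what is moved stays moved. The work goes in short steps, Python scripts to look and compute and a tool call to move; the robot and the scene stay as the last step left them, time stands still between calls to the robot, and variables do not carry over. Pictures are saved under pics/ and viewed, at most 10 in all, crops included, and the job is handed in when it is done.

Besides the shell and the picture viewer there is one more tool, called after "Call:" as name(argument=value, ...) on one line, values as JSON. servo_tool: Moves the arm, as the interface text tells. Its arguments: {"type":"object","properties":{"motion":{"type":"array"},"grip_force":{"type":"number"}},"required":["motion"]}

```bash
mkdir -p pics; ls
cat > h.py <<'E'
import numpy as np, cv2
from plant import bot, vision, spotter
def ray(c,u,v):
    M=np.array(c["camera_from_world"]);R=M[:3,:3];o=-R.T@M[:3,3]
    d=np.array([(u-c["cx"])/c["fx"],-(v-c["cy"])/c["fy"],-1.])
    return o,R.T@d
def at(c,u,v,z):
    o,d=ray(c,u,v);return o+d*(z-o[2])/d[2]
def proj(c,p):
    q=np.array(c["camera_from_world"])@np.append(p,1);return c["cx"]+c["fx"]*q[0]/-q[2],c["cy"]-c["fy"]*q[1]/-q[2]
E
python3 - <<'E'
from h import *
for n in("scene","top"):
    c=vision.camera(n);cv2.imwrite(f"pics/{n}0.png",c["pixels"]);print(n,c["fx"],c["cx"],c["cy"],[k for k in c])
    for t in("red_cap","blue_cap","black_cap","tray"):
        for r in spotter.regions_of(c,t)[:5]:
            l,a,b,d=r["rect"]; print(t,"rect",round(r["p"],2),[round(x) for x in(l*640,a*400,b*640,d*400)],at(c,(l+b)*320,(a+d)*200,.09).round(3))
        for r in spotter.place_of(c,t)[:5]:
            u,v=r["centre"];print(t,"pt",round(r["p"],2),round(u*640),round(v*400),at(c,u*640,v*400,.0 if t=="tray" else .03).round(3))
print(bot.read_state())
E
```

```text
pics
scene 465.6483649726041 324.53729294372664 191.55697804459854 ['pixels', 'fx', 'fy', 'cx', 'cy', 'camera_from_world', 'shot']
red_cap rect 0.95 [173, 164, 209, 215] [ 0.615 -0.241  0.09 ]
red_cap rect 0.7 [272, 152, 297, 187] [ 0.496 -0.132  0.09 ]
red_cap rect 0.64 [316, 129, 346, 174] [ 0.406 -0.083  0.09 ]
red_cap pt 0.91 282 187 [ 0.47  -0.154  0.03 ]
red_cap pt 0.7 326 171 [ 0.383 -0.104  0.03 ]
blue_cap rect 0.6 [439, 201, 467, 245] [0.52 0.17 0.09]
blue_cap pt 0.84 452 240 [0.486 0.17  0.03 ]
black_cap rect 0.56 [333, 179, 357, 215] [ 0.527 -0.002  0.09 ]
black_cap pt 0.84 343 213 [ 0.495 -0.019  0.03 ]
tray rect 0.96 [153, 220, 296, 317] [ 0.745 -0.083  0.09 ]
tray pt 0.86 228 272 [ 0.677 -0.137  0.   ]
top 392.16226640961213 321.15837118991846 196.22234254641003 ['pixels', 'fx', 'fy', 'cx', 'cy', 'camera_from_world', 'shot']
red_cap rect 0.76 [366, 214, 389, 239] [ 0.469 -0.154  0.09 ]
red_cap rect 0.75 [343, 282, 377, 328] [ 0.342 -0.126  0.09 ]
red_cap rect 0.56 [429, 158, 475, 199] [ 0.548 -0.277  0.09 ]
red_cap pt 0.92 362 302 [ 0.333 -0.134  0.03 ]
red_cap pt 0.9 3
[... 573 characters left out ...]
5e-02]), 'qvel': array([-1.72064817e-03, -9.89874632e-05, -5.56227139e-05, -1.26780787e-03,
        1.19912670e-03, -1.23243294e-03]), 'joint_efforts': array([ 2.70341829e-03, -8.81985855e+01, -3.84247935e+01,  1.97013565e-04,
        1.41620876e-03, -2.95357658e-06]), 'tcp_pos': array([ 0.26213243, -0.56734495,  0.25627458]), 'tcp_rot': array([[ 9.07795972e-01,  4.19412056e-01,  3.08929787e-05],
       [ 4.19412053e-01, -9.07795971e-01,  6.62490180e-05],
       [ 5.58301584e-05, -4.71837040e-05, -9.99999997e-01]]), 'contact_force': array([ 0.3728634 ,  0.30529001, -0.4451723 ]), 'moment': array([0.00650307, 0.0205148 , 0.01425044]), 'finger_force': 0.0, 'gripper_width': 0.08523108353605642}
```

View both.

View pics/scene0.png

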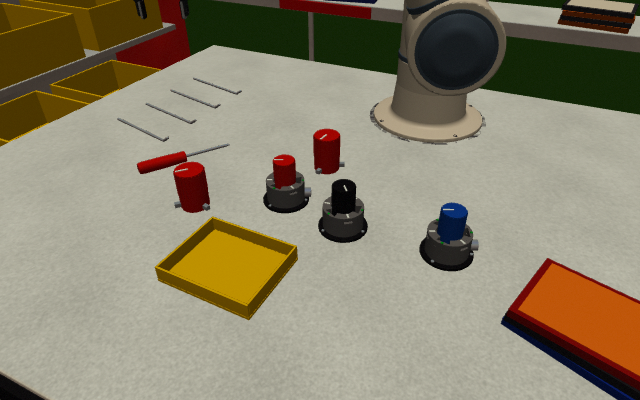

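View pics/top0.png

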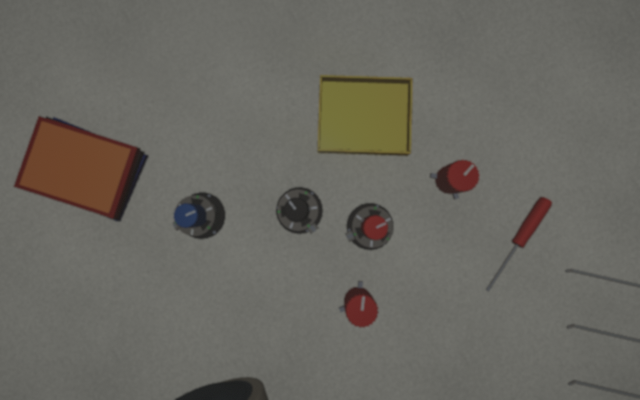

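The scene shows three red candidates: one in a holder at scene (285,170) / top (375,228), and two bigger loose ones at scene (191,187) / top (462,176) and scene (327,151) / top (361,308). There is also a red screwdriver at (162,161). I choose the one in the holder, which is the smallest. Next I measure it and check the choice in a crop.

```bash
cat >> h.py <<'E'
from scipy.optimize import least_squares
def cyl(x,y,r,z0,z1):
    a=np.linspace(0,2*np.pi,40);return [np.array([x+r*np.cos(t),y+r*np.sin(t),z]) for t in a for z in(z0,z1)]
def hullc(c,pts):
    h=cv2.convexHull(np.array([proj(c,p) for p in pts],np.float32));m=cv2.moments(h);return np.array([m["m10"],m["m01"]])/m["m00"],m["m00"]
E
cat > m.py <<'E'
from h import *
obs=[]
for n,uv in(("scene",(285,165)),("top",(375,228))):
    c=vision.camera(n);p=c["pixels"].astype(int)
    m=((p[...,2]>70)&(p[...,2]>2.2*p[...,1])).astype(np.uint8)
    k,l,s,ce=cv2.connectedComponentsWithStats(cv2.morphologyEx(m,cv2.MORPH_CLOSE,np.ones((5,5))))
    i=min((j for j in range(1,k) if s[j,4]>100),key=lambda j:np.hypot(*(ce[j]-uv)))
    h=cv2.convexHull(np.argwhere(l==i)[:,::-1].astype(np.float32));mm=cv2.moments(h)
    obs.append((c,np.array([mm["m10"],mm["m01"]])/mm["m00"]));print(n,s[i],obs[-1][1],mm["m00"])
    if n=="scene": cv2.imwrite("pics/crop.png",cv2.resize(c["pixels"][110:260,150:380],None,fx=3,fy=3))
for sel in(obs,obs[:1],obs[1:]):
    f=lambda q:np.concatenate([hullc(c,cyl(*q,.02,.046,.09))[0]-o for c,o in sel])
    r=least_squares(f,[.47,-.15]);print(r.x,r.fun.round(2),[hullc(c,cyl(*r.x,.02,.046,.09))[1] for c,o in sel])
# tray from mask rim hull
c=obs[1][0]
for q in spotter.regions_of(c,"tray")[:1]:
    cn=np.argwhere(q["mask"])[:,::-1].astype(np.float32);b=cv2.boxPoints(cv2.minAreaRect(cn));print("tray",[at(c,*w,.03)[:2].round(3) for w in b],at(c,*b.mean(0),.03).round(3))
E
python3 m.py
```

```text
scene [273 155  23  34 581] [283.54761905 170.21040975] 602.0
top [364 216  23  23 412] [374.83227714 227.2070131 ] 394.5
[ 0.46720701 -0.1509831 ] [-0.18 -0.65 -0.4  -0.  ] [635.052767126821, 519.5745076255407]
[ 0.46903177 -0.14958394] [ 0. -0.] [637.7635541665368]
[ 0.46720716 -0.15165689] [ 0. -0.] [520.1911941664293]
tray [array([ 0.598, -0.053]), array([ 0.745, -0.055]), array([ 0.741, -0.228]), array([ 0.595, -0.224])] [ 0.669 -0.14   0.03 ]
```

View pics/crop.png

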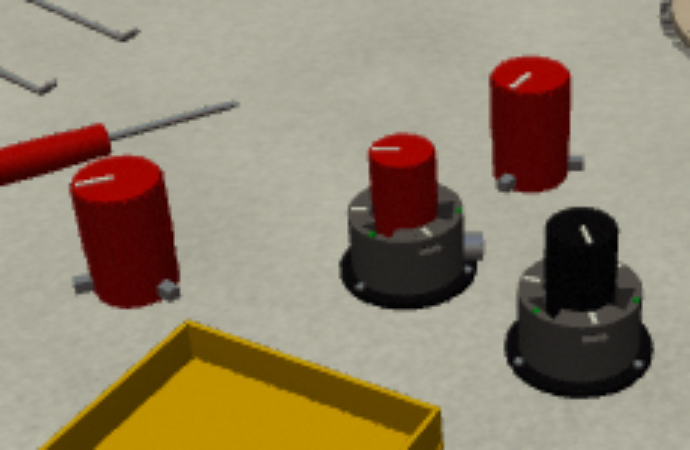

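The crop confirms it: the cap in the holder at crop (402,180) is the narrow one, and the two loose caps at (125,230) and (530,125) are wider. The target is at about (0.4675, -0.151), and the tray is at about (0.669, -0.140), lined up with the world axes. I start moving.

Call:
servo_tool(motion=[{"dx": 0.361, "dy": -0.292, "dz": 0.076, "claw": 1}, {"dx": 0.361, "dy": -0.292, "dz": 0.076, "claw": 1}, {"dx": 0.361, "dy": -0.292, "dz": 0.076, "claw": 1}, {"dx": 0.361, "dy": -0.292, "dz": 0.076, "claw": 1}, {"dx": 0.361, "dy": -0.292, "dz": 0.076, "claw": 1}])

```text
validation failed for argument at $.mo...
```

Call:
servo_tool(motion=[{"dx": 0.361, "dy": -0.292, "dz": 0.076, "ax": 0, "ay": 0, "az": 0, "claw": 1}, {"dx": 0.361, "dy": -0.292, "dz": 0.076, "ax": 0, "ay": 0, "az": 0, "claw": 1}, {"dx": 0.361, "dy": -0.292, "dz": 0.076, "ax": 0, "ay": 0, "az": 0, "claw": 1}, {"dx": 0.361, "dy": -0.292, "dz": 0.076, "ax": 0, "ay": 0, "az": 0, "claw": 1}, {"dx": 0.361, "dy": -0.292, "dz": 0.076, "ax": 0, "ay": 0, "az": 0, "claw": 1}])

```text
t: 1.47
tcp_pos: [0.3534, -0.3812, 0.2225]
tcp_rot: [[0.908, 0.419, 0.0], [0.419, -0.908, -0.0], [0.0, 0.0, -1.0]]
contact_force: [1.5, -0.4, -1.1]
gripper_width: 0.0854
finger_force: 0.0
```

Call:
servo_tool(motion=[{"dx": 0.201, "dy": -0.163, "dz": 0.042, "ax": 0, "ay": 0, "az": 0, "claw": 1}, {"dx": 0.201, "dy": -0.163, "dz": 0.042, "ax": 0, "ay": 0, "az": 0, "claw": 1}, {"dx": 0.201, "dy": -0.163, "dz": 0.042, "ax": 0, "ay": 0, "az": 0, "claw": 1}, {"dx": 0.201, "dy": -0.163, "dz": 0.042, "ax": 0, "ay": 0, "az": 0, "claw": 1}, {"dx": 0.201, "dy": -0.163, "dz": 0.042, "ax": 0, "ay": 0, "az": 0, "claw": 1}])

```text
t: 1.88
tcp_pos: [0.4443, -0.1966, 0.1892]
tcp_rot: [[0.908, 0.419, 0.001], [0.419, -0.908, -0.0], [0.0, 0.0, -1.0]]
contact_force: [1.1, -0.3, -0.0]
gripper_width: 0.0853
finger_force: 0.0
```

Call:
servo_tool(motion=[{"dx": 0.042, "dy": -0.034, "dz": 0.009, "ax": 0, "ay": 0, "az": 0, "claw": 1}, {"dx": 0.042, "dy": -0.034, "dz": 0.009, "ax": 0, "ay": 0, "az": 0, "claw": 1}, {"dx": 0.042, "dy": -0.034, "dz": 0.009, "ax": 0, "ay": 0, "az": 0, "claw": 1}])

```text
t: 2.13
tcp_pos: [0.4684, -0.147, 0.1798]
tcp_rot: [[0.906, 0.423, -0.0], [0.423, -0.906, 0.001], [-0.0, -0.001, -1.0]]
contact_force: [-0.8, -1.4, -0.4]
gripper_width: 0.0852
finger_force: 0.0
```

Run:
```python
from h import *
s=bot.read_state();print(s["t"],s["tcp_pos"],s["joints"].round(2))
c=vision.camera("wrist");cv2.imwrite("pics/w1.png",c["pixels"]);print(c["fx"],c["cx"],c["cy"],c["camera_from_world"])
for r in spotter.regions_of(c,"red_cap")[:4]: print(r["p"],(np.array(r["rect"])*[640,400,640,400]).round())
```

```text
2.1333 [ 0.46842952 -0.14695428  0.17980225] [-0.43  0.41  1.76  0.    0.97  0.71]
309.70691628693146 317.4305713821156 195.20078066946405 [[ 0.42372027 -0.90579189 -0.00147932 -0.33107442]
 [ 0.86205603  0.40376137 -0.30632689 -0.32685337]
 [ 0.27806571  0.12852166  0.95192523 -0.41798596]
 [ 0.          0.          0.          1.        ]]
0.97 [459. 141. 537. 216.]
0.96 [294. 165. 350. 235.]
0.59 [221. 258. 273. 340.]
```

View pics/w1.png

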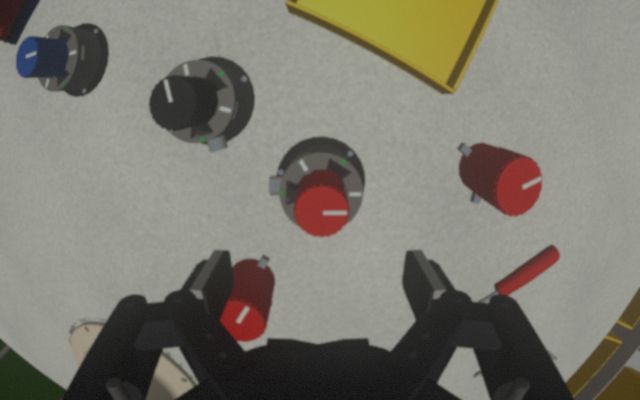

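The wrist view shows the red cap's top disc centred near (321,210), between the pads' line. The black cap (185,100) is well clear, and the loose red cap (250,300) lies towards the left finger.

```bash
cat >> h.py <<'E'
def wray(c,u,v):
    M=np.array(c["camera_from_world"]);R=M[:3,:3];o=-R.T@M[:3,3]
    a=np.array([u-c["cx"],v-c["cy"]]);r=np.hypot(*a);t=r/c["fx"]
    return o,R.T@np.array([np.sin(t)*a[0]/r,-np.sin(t)*a[1]/r,-np.cos(t)])
def wat(c,u,v,z):
    o,d=wray(c,u,v);return o+d*(z-o[2])/d[2]
E
python3 - <<'E'
from h import *
c=vision.camera("wrist");p=c["pixels"].astype(int);s=bot.read_state();print(s["tcp_pos"])
for thr in(150,170,185):
    m=((p[...,2]>thr)&(p[...,2]>2*p[...,1])).astype(np.uint8);m=cv2.morphologyEx(m,cv2.MORPH_CLOSE,np.ones((9,9)))
    k,l,st,ce=cv2.connectedComponentsWithStats(m)
    for i in range(1,k):
        if st[i,4]>300:
            q=np.argwhere(l==i)[:,::-1].astype(np.float32);w=np.array([wat(c,*x,.09)[:2] for x in cv2.convexHull(q)[:,0]],np.float32)
            print(thr,st[i],[np.round(x,4) for x in cv2.minEnclosingCircle(w)],(w.max(0)/2+w.min(0)/2).round(4),np.ptp(w,0).round(4))
# loose caps: body at deck
for r in spotter.place_of(c,"red_cap")[:4]:
    u,v=r["centre"];print(r["p"],u*640,v*400,wat(c,u*640,v*400,0).round(3))
E
```

```text
[ 0.46753453 -0.15035626  0.18040049]
0.98 475.904 163.12 [ 0.555 -0.296  0.   ]
0.76 249.60000000000002 277.48 [ 0.327 -0.128  0.   ]
0.56 315.584 183.48 [ 0.461 -0.15   0.   ]
```

Run:
```python
from h import *
c=vision.camera("wrist");p=c["pixels"].astype(int);s=bot.read_state();print(s["tcp_pos"],p[222,310],p[180,320],p[200,310])
for thr in(100,120,140):
    m=((p[...,2]>thr)&(p[...,2]>1.7*p[...,1])&(p[...,2]>1.7*p[...,0])).astype(np.uint8);m=cv2.morphologyEx(m,cv2.MORPH_CLOSE,np.ones((7,7)))
    k,l,st,ce=cv2.connectedComponentsWithStats(m)
    for i in range(1,k):
        if st[i,4]>300 and np.hypot(*(ce[i]-[321,210]))<40:
            q=np.argwhere(l==i)[:,::-1].astype(np.float32);w=np.array([wat(c,*x,.09)[:2] for x in cv2.convexHull(q)[:,0]],np.float32)
            print(thr,st[i],[np.round(x,4) for x in cv2.minEnclosingCircle(w)],(w.max(0)/2+w.min(0)/2).round(4),np.ptp(w,0).round(4))
```

```text
[ 0.46734266 -0.15089626  0.18046443] [ 49  52 144] [42 45 85] [ 46  51 146]
100 [ 290  181   55   52 2225] [array([ 0.4685, -0.1494]), np.float64(0.0201)] [ 0.4685 -0.1496] [0.0396 0.0395]
120 [ 290  182   55   51 2116] [array([ 0.4676, -0.1498]), np.float64(0.0197)] [ 0.4679 -0.1502] [0.0384 0.0384]
140 [ 292  184   50   49 1931] [array([ 0.4672, -0.1502]), np.float64(0.019)] [ 0.4674 -0.1501] [0.0375 0.0361]
```

Call:
servo_tool(motion=[{"dx": 0.001, "dy": 0, "dz": 0.04, "ax": 0, "ay": 0, "az": 0, "claw": 1}, {"dx": 0.001, "dy": 0, "dz": 0.075, "ax": 0, "ay": 0, "az": 0, "claw": 1}, {"dx": 0.001, "dy": 0, "dz": 0.0965, "ax": 0, "ay": 0, "az": 0, "claw": 1}, {"dx": 0.001, "dy": 0, "dz": 0.0965, "ax": 0, "ay": 0, "az": 0, "claw": 1}, {"dx": 0.001, "dy": 0, "dz": 0.0965, "ax": 0, "ay": 0, "az": 0, "claw": 1}], grip_force=70)

```text
t: 2.8
tcp_pos: [0.4678, -0.1501, 0.0836]
tcp_rot: [[0.908, 0.418, -0.002], [0.418, -0.908, 0.001], [-0.001, -0.001, -1.0]]
contact_force: [-0.3, -0.3, 0.3]
gripper_width: 0.0852
finger_force: 0.0
```

Call:
servo_tool(motion=[{"dx": 0, "dy": 0, "dz": 0, "ax": 0, "ay": 0, "az": 0, "claw": 0.3}, {"dx": 0, "dy": 0, "dz": 0, "ax": 0, "ay": 0, "az": 0, "claw": 0.3}, {"dx": 0, "dy": 0, "dz": 0, "ax": 0, "ay": 0, "az": 0, "claw": 0.3}, {"dx": 0, "dy": 0, "dz": 0, "ax": 0, "ay": 0, "az": 0, "claw": 0.3}, {"dx": 0, "dy": 0, "dz": 0, "ax": 0, "ay": 0, "az": 0, "claw": 0.3}], grip_force=70)

```text
t: 3.22
tcp_pos: [0.469, -0.1497, 0.0846]
tcp_rot: [[0.908, 0.419, 0.002], [0.419, -0.908, -0.001], [0.001, 0.001, -1.0]]
contact_force: [0.4, -0.2, 4.5]
gripper_width: 0.0385
finger_force: 69.5
```

Call:
servo_tool(motion=[{"dx": 0, "dy": 0, "dz": 0.004, "ax": 0, "ay": 0, "az": 0, "claw": 0.3}, {"dx": 0, "dy": 0, "dz": 0.008, "ax": 0, "ay": 0, "az": 0, "claw": 0.3}, {"dx": 0, "dy": 0, "dz": 0.008, "ax": 0, "ay": 0, "az": 0, "claw": 0.3}, {"dx": 0, "dy": 0, "dz": 0.008, "ax": 0, "ay": 0, "az": 0, "claw": 0.3}, {"dx": 0, "dy": 0, "dz": 0.008, "ax": 0, "ay": 0, "az": 0, "claw": 0.3}])

```text
t: 3.63
tcp_pos: [0.469, -0.1497, 0.0764]
tcp_rot: [[0.908, 0.42, 0.001], [0.42, -0.908, -0.001], [0.001, 0.001, -1.0]]
contact_force: [-0.8, -0.1, 10.4]
gripper_width: 0.0384
finger_force: 70.2
```

Call:
servo_tool(motion=[{"dx": 0, "dy": 0, "dz": 0, "ax": 0, "ay": 0, "az": -0.05, "claw": 0.3}, {"dx": 0, "dy": 0, "dz": 0, "ax": 0, "ay": 0, "az": -0.1, "claw": 0.3}, {"dx": 0, "dy": 0, "dz": 0, "ax": 0, "ay": 0, "az": -0.15, "claw": 0.3}, {"dx": 0, "dy": 0, "dz": 0, "ax": 0, "ay": 0, "az": -0.2, "claw": 0.3}, {"dx": 0, "dy": 0, "dz": 0, "ax": 0, "ay": 0, "az": -0.25, "claw": 0.3}])

```text
t: 4.05
tcp_pos: [0.4691, -0.1497, 0.0764]
tcp_rot: [[0.572, 0.82, 0.002], [0.82, -0.572, -0.001], [0.0, 0.002, -1.0]]
contact_force: [0.1, 0.6, 9.6]
gripper_width: 0.0382
finger_force: 70.3
```

Call:
servo_tool(motion=[{"dx": 0, "dy": 0, "dz": 0, "ax": 0, "ay": 0, "az": -0.05, "claw": 0.3}, {"dx": 0, "dy": 0, "dz": 0, "ax": 0, "ay": 0, "az": -0.1, "claw": 0.3}, {"dx": 0, "dy": 0, "dz": 0, "ax": 0, "ay": 0, "az": -0.15, "claw": 0.3}, {"dx": 0, "dy": 0, "dz": 0, "ax": 0, "ay": 0, "az": -0.2, "claw": 0.3}, {"dx": 0, "dy": 0, "dz": 0, "ax": 0, "ay": 0, "az": -0.225, "claw": 0.3}])

```text
t: 4.47
tcp_pos: [0.469, -0.1497, 0.0765]
tcp_rot: [[0.136, 0.991, 0.002], [0.991, -0.136, -0.001], [-0.0, 0.002, -1.0]]
contact_force: [-0.7, -0.3, 10.3]
gripper_width: 0.0384
finger_force: 70.3
```

Run:
```python
from h import *
c=vision.camera("wrist");cv2.imwrite("pics/w2.png",cv2.resize(c["pixels"][130:400,200:450],None,fx=2,fy=2))
s=bot.read_state();print({k:np.round(s[k],3) for k in s})
```

```text
{'t': np.float64(4.517), 'joints': array([-0.43 ,  0.581,  1.852,  0.   ,  0.707, -0.295]), 'qvel': array([ 0.   ,  0.001, -0.002, -0.001, -0.   ,  0.134]), 'joint_efforts': array([-6.0000e-02, -7.0959e+01, -1.6657e+01, -5.8000e-02, -5.6000e-02,
        6.0900e-01]), 'tcp_pos': array([ 0.469, -0.15 ,  0.076]), 'tcp_rot': array([[ 0.135,  0.991,  0.001],
       [ 0.991, -0.135, -0.001],
       [-0.   ,  0.002, -1.   ]]), 'contact_force': array([ 0.369, -0.532, 10.092]), 'moment': array([0.077, 0.032, 0.032]), 'finger_force': np.float64(70.298), 'gripper_width': np.float64(0.039)}
```

View pics/w2.png

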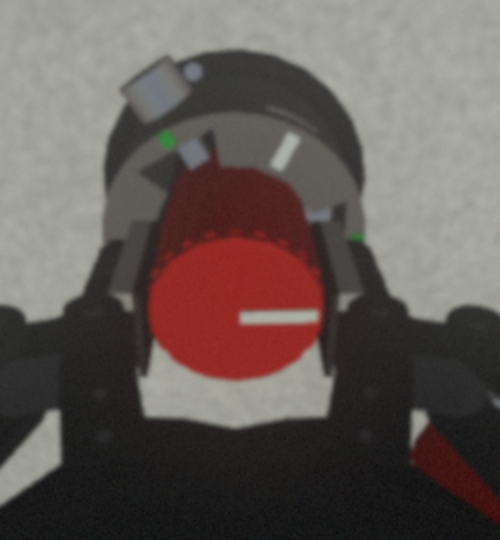

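The cap turned with the gripper (white line still level at (280,317)), and a lug shows in its slot beside the green mark (190,150). I lift it.

Call:
servo_tool(motion=[{"dx": 0, "dy": 0, "dz": -0.005, "ax": 0, "ay": 0, "az": 0, "claw": 0.3}, {"dx": 0, "dy": 0, "dz": -0.012, "ax": 0, "ay": 0, "az": 0, "claw": 0.3}, {"dx": 0, "dy": 0, "dz": -0.02, "ax": 0, "ay": 0, "az": 0, "claw": 0.3}, {"dx": 0, "dy": 0, "dz": -0.03, "ax": 0, "ay": 0, "az": 0, "claw": 0.3}, {"dx": 0, "dy": 0, "dz": -0.04, "ax": 0, "ay": 0, "az": 0, "claw": 0.3}])

```text
t: 4.93
tcp_pos: [0.4682, -0.1493, 0.1164]
tcp_rot: [[0.143, 0.99, -0.0], [0.99, -0.143, 0.0], [0.0, -0.001, -1.0]]
contact_force: [0.4, -0.0, -0.2]
gripper_width: 0.0383
finger_force: 70.2
```

Call:
servo_tool(motion=[{"dx": 0, "dy": 0, "dz": -0.02, "ax": 0, "ay": 0, "az": 0, "claw": 0.3}, {"dx": 0, "dy": 0, "dz": -0.04, "ax": 0, "ay": 0, "az": 0, "claw": 0.3}, {"dx": 0, "dy": 0, "dz": -0.06, "ax": 0, "ay": 0, "az": 0, "claw": 0.3}, {"dx": 0, "dy": 0, "dz": -0.06, "ax": 0, "ay": 0, "az": 0, "claw": 0.3}, {"dx": 0, "dy": 0, "dz": -0.06, "ax": 0, "ay": 0, "az": 0, "claw": 0.3}])

```text
t: 5.35
tcp_pos: [0.4688, -0.1496, 0.1767]
tcp_rot: [[0.143, 0.99, 0.002], [0.99, -0.143, -0.001], [-0.001, 0.002, -1.0]]
contact_force: [-0.5, 0.1, -1.1]
gripper_width: 0.0382
finger_force: 70.3
```

Run:
```python
from h import *
c=vision.camera("scene");cv2.imwrite("pics/s2.png",cv2.resize(c["pixels"][60:330,140:440],None,fx=2,fy=2))
s=bot.read_state();print({k:np.round(s[k],3) for k in ("t","tcp_pos","tcp_rot","contact_force","joints")})
```

```text
{'t': np.float64(5.4), 'tcp_pos': array([ 0.468, -0.149,  0.176]), 'tcp_rot': array([[ 0.143,  0.99 ,  0.   ],
       [ 0.99 , -0.143, -0.   ],
       [-0.   ,  0.   , -1.   ]]), 'contact_force': array([-0.029,  0.302, -0.397]), 'joints': array([-0.43 ,  0.414,  1.766, -0.   ,  0.961, -0.287])}
```

View pics/s2.png

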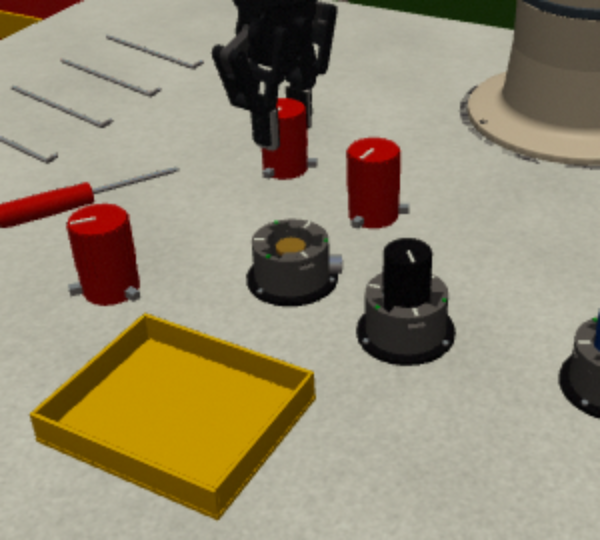

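The cap is out and held; the holder at crop (290,250) shows its empty orange well. The tray is empty. I carry the cap over.

Call:
servo_tool(motion=[{"dx": 0.004, "dy": 0.02, "dz": 0, "ax": 0, "ay": 0, "az": 0, "claw": 0.3}, {"dx": 0.01, "dy": 0.05, "dz": 0, "ax": 0, "ay": 0, "az": 0, "claw": 0.3}, {"dx": 0.016, "dy": 0.085, "dz": 0, "ax": 0, "ay": 0, "az": 0, "claw": 0.3}, {"dx": 0.023, "dy": 0.12, "dz": 0, "ax": 0, "ay": 0, "az": 0, "claw": 0.3}, {"dx": 0.029, "dy": 0.15, "dz": 0, "ax": 0, "ay": 0, "az": 0, "claw": 0.3}])

```text
t: 5.82
tcp_pos: [0.6225, -0.1417, 0.1745]
tcp_rot: [[0.143, 0.99, -0.001], [0.99, -0.143, 0.001], [0.0, -0.001, -1.0]]
contact_force: [-0.3, -0.3, -1.3]
gripper_width: 0.0384
finger_force: 70.4
```

Call:
servo_tool(motion=[{"dx": 0.006, "dy": 0.03, "dz": 0, "ax": 0, "ay": 0, "az": 0, "claw": 0.3}, {"dx": 0.009, "dy": 0.047, "dz": 0, "ax": 0, "ay": 0, "az": 0, "claw": 0.3}, {"dx": 0.009, "dy": 0.047, "dz": 0.02, "ax": 0, "ay": 0, "az": 0, "claw": 0.3}, {"dx": 0.009, "dy": 0.047, "dz": 0.05, "ax": 0, "ay": 0, "az": 0, "claw": 0.3}, {"dx": 0.009, "dy": 0.047, "dz": 0.08, "ax": 0, "ay": 0, "az": 0, "claw": 0.3}])

```text
t: 6.23
tcp_pos: [0.6688, -0.1398, 0.0938]
tcp_rot: [[0.142, 0.99, -0.0], [0.99, -0.142, 0.0], [0.0, -0.0, -1.0]]
contact_force: [-0.0, 0.4, -1.8]
gripper_width: 0.0384
finger_force: 70.5
```

Call:
servo_tool(motion=[{"dx": 0, "dy": 0, "dz": 0.015, "ax": 0, "ay": 0, "az": 0, "claw": 0.3}, {"dx": 0, "dy": 0, "dz": 0.025, "ax": 0, "ay": 0, "az": 0, "claw": 0.3}, {"dx": 0, "dy": 0, "dz": 0.032, "ax": 0, "ay": 0, "az": 0, "claw": 0.3}, {"dx": 0, "dy": 0, "dz": 0.036, "ax": 0, "ay": 0, "az": 0, "claw": 0.3}, {"dx": 0, "dy": 0, "dz": 0.036, "ax": 0, "ay": 0, "az": 0, "claw": 0.3}])

```text
t: 6.65
tcp_pos: [0.6689, -0.14, 0.06]
tcp_rot: [[0.143, 0.99, 0.0], [0.99, -0.143, -0.0], [-0.0, 0.0, -1.0]]
contact_force: [-0.5, 0.5, -0.3]
gripper_width: 0.038
finger_force: 70.3
```

Now small steps until it touches.

Call:
servo_tool(motion=[{"dx": 0, "dy": 0, "dz": 0.001, "ax": 0, "ay": 0, "az": 0, "claw": 0.3}, {"dx": 0, "dy": 0, "dz": 0.002, "ax": 0, "ay": 0, "az": 0, "claw": 0.3}, {"dx": 0, "dy": 0, "dz": 0.002, "ax": 0, "ay": 0, "az": 0, "claw": 0.3}])

```text
t: 6.9
tcp_pos: [0.6695, -0.1402, 0.0592]
tcp_rot: [[0.143, 0.99, 0.002], [0.99, -0.143, -0.001], [-0.0, 0.002, -1.0]]
contact_force: [-2.3, 1.2, 9.7]
gripper_width: 0.0381
finger_force: 71.5
```

Call:
servo_tool(motion=[{"dx": 0, "dy": 0, "dz": 0.0005, "ax": 0, "ay": 0, "az": 0, "claw": 0.3}, {"dx": 0, "dy": 0, "dz": 0.0005, "ax": 0, "ay": 0, "az": 0, "claw": 0.3}])

```text
t: 7.07
tcp_pos: [0.6695, -0.1402, 0.0592]
tcp_rot: [[0.143, 0.99, 0.002], [0.99, -0.143, -0.001], [-0.0, 0.002, -1.0]]
contact_force: [-5.2, 0.7, 17.0]
gripper_width: 0.0382
finger_force: 72.1
```

Call:
servo_tool(motion=[{"dx": 0, "dy": 0, "dz": -0.001, "ax": 0, "ay": 0, "az": 0, "claw": 0.3}, {"dx": 0, "dy": 0, "dz": -0.001, "ax": 0, "ay": 0, "az": 0, "claw": 0.55}, {"dx": 0, "dy": 0, "dz": -0.001, "ax": 0, "ay": 0, "az": 0, "claw": 0.8}, {"dx": 0, "dy": 0, "dz": -0.001, "ax": 0, "ay": 0, "az": 0, "claw": 0.9}, {"dx": 0, "dy": 0, "dz": -0.001, "ax": 0, "ay": 0, "az": 0, "claw": 0.9}])

```text
t: 7.48
tcp_pos: [0.6689, -0.14, 0.0582]
tcp_rot: [[0.143, 0.99, 0.0], [0.99, -0.143, -0.0], [-0.0, 0.0, -1.0]]
contact_force: [-0.3, 0.3, -0.6]
gripper_width: 0.0766
finger_force: 0.0
```

Call:
servo_tool(motion=[{"dx": 0, "dy": 0, "dz": -0.01, "ax": 0, "ay": 0, "az": 0, "claw": 0.9}, {"dx": 0, "dy": 0, "dz": -0.03, "ax": 0, "ay": 0, "az": 0, "claw": 0.9}, {"dx": 0, "dy": 0, "dz": -0.06, "ax": 0, "ay": 0, "az": 0, "claw": 0.9}, {"dx": 0, "dy": 0, "dz": -0.1, "ax": 0, "ay": 0, "az": 0, "claw": 0.9}, {"dx": 0, "dy": 0, "dz": -0.13, "ax": 0, "ay": 0, "az": 0, "claw": 0.9}])

```text
t: 7.9
tcp_pos: [0.6691, -0.14, 0.1916]
tcp_rot: [[0.143, 0.99, 0.001], [0.99, -0.143, -0.0], [-0.0, 0.001, -1.0]]
contact_force: [0.6, -0.2, 0.2]
gripper_width: 0.0771
finger_force: 0.0
```

Run:
```python
from h import *
c=vision.camera("scene");cv2.imwrite("pics/s3.png",cv2.resize(c["pixels"][100:330,140:480],None,fx=2,fy=2))
s=bot.read_state();print({k:np.round(s[k],3) for k in ("t","tcp_pos","contact_force","gripper_width")})
```

```text
{'t': np.float64(7.95), 'tcp_pos': array([ 0.672, -0.141,  0.198]), 'contact_force': array([ 2.344, -0.41 ,  6.854]), 'gripper_width': np.float64(0.077)}
```

View pics/s3.png

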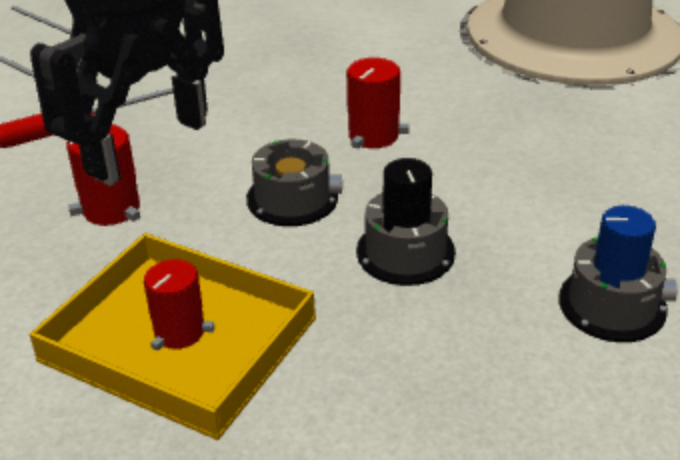

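The red cap stands upright near the tray's middle at crop (175,305). The blue (625,250) and black (407,190) caps are untouched, and the gripper is clear. I hand the job in.

```bash
python3 -c "
from plant import bot
print(bot.close_job())"
```

```text
the job is handed in; nothing more can be done
None
```

The red fuse cap is out of its holder and standing upright in the yellow tray, the blue and black caps look untouched in the last picture, and I handed the job in at about 8 s; the hand-in gave no verdict.

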